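Ring and lid the prescription vial with the parts that fit it

TASK

Close the open amber vial that stands on the green mat: from the three sizes of blue rings and white lids scattered on the counter, find the ring made for its neck and slide it down until it lies flat on the vial's shoulder, then put the lid of that same size on fully, down on the rim. Do not knock any vial over; leave the closed vial standing on the mat and all the other vials, rings, lids and things on the counter where they are.

Things in the scene. Friction and masses are not known exactly. Their poses are not given: they have to be found in the camera images.
- mat: thin green counting mat lying flat on the counter, 130 x 130 mm, under 1 mm thick; origin at its centre. The vial to be closed stands on it
- vial_s: small open amber vial full of white tablets (solid, about 100 g), standing upright with a paper label: body diameter 42 mm up to a flat shoulder at height 56 mm, then a plain round neck of diameter 30 mm and length 28 mm (edge bevelled 3 mm), rim at height 84 mm. Origin: centre of its underside, z up its axis. One of the three vials stands on the mat, the other two wait elsewhere
- vial_m: medium open amber vial full of white tablets (solid, about 130 g), standing upright with a paper label: body diameter 48 mm up to a flat shoulder at height 64 mm, then a plain round neck of diameter 36 mm and length 28 mm (edge bevelled 3 mm), rim at height 92 mm. Origin: centre of its underside, z up its axis. One of the three vials stands on the mat, the other two wait elsewhere
- vial_l: large open amber vial full of white tablets (solid, about 160 g), standing upright with a paper label: body diameter 54 mm up to a flat shoulder at height 72 mm, then a plain round neck of diameter 42 mm and length 28 mm (edge bevelled 3 mm), rim at height 100 mm. Origin: centre of its underside, z up its axis. One of the three vials stands on the mat, the other two wait elsewhere
- ring_s: blue plastic identification ring that fits only vial_s's neck: inner diameter 33 mm, outer 42 mm, height 12 mm, lying flat. Origin: centre of its underside, z along its axis
- ring_m: blue plastic identification ring that fits only vial_m's neck: inner diameter 39 mm, outer 48 mm, height 12 mm, lying flat. Origin: centre of its underside, z along its axis
- ring_l: blue plastic identification ring that fits only vial_l's neck: inner diameter 45 mm, outer 54 mm, height 12 mm, lying flat. Origin: centre of its underside, z along its axis
- cap_s: white round lid that fits only vial_s, lying open side down: outer diameter 41 mm, height 18 mm, closed top 4 mm thick, skirt 14 mm deep of inner diameter 33 mm. Origin: centre of its open underside, z up to its closed top
- cap_m: white round lid that fits only vial_m, lying open side down: outer diameter 47 mm, height 18 mm, closed top 4 mm thick, skirt 14 mm deep of inner diameter 39 mm. Origin: centre of its open underside, z up to its closed top
- cap_l: white round lid that fits only vial_l, lying open side down: outer diameter 53 mm, height 18 mm, closed top 4 mm thick, skirt 14 mm deep of inner diameter 45 mm. Origin: centre of its open underside, z up to its closed top
- stock_bottle: bystander: white tablet bottle, diameter 60 mm, height 115 mm, standing; origin under its centre
- syrup_bottle: bystander: green glass bottle, diameter 54 mm, height 120 mm, standing; origin under its centre
- label_roll: bystander: white roll of labels lying flat, outer diameter 60 mm, hole 26 mm, height 30 mm; origin under its centre
- spatula: bystander: black-handled counting spatula lying flat along its x axis, 180 mm long; origin under about its middle
- stapler: bystander: red and black stapler, 110 (x) x 34 (y) x 35 mm; origin under its centre

How it is judged:
By the outcome, as a careful person would: the job done as asked, in the order asked, and still so for the second after the job is handed in, with the robot touching nothing.
It also fails if it takes over 51 s, if anything falls off the work surface, if the arm or the gripper's body presses on something with over 40 N, if the wrist force passes 120 N, or if a joint passes its speed limit or range.

ROBOT

A 6-joint arm with a two-finger parallel gripper is mounted at the origin on the work surface. World frame = base frame: x ahead of the robot, y to its left, z up, the work surface at z = 0. Lengths are in mm, angles in rad, forces in N, time in s.
With the tool pointing down it reaches from about 350 to 975 mm from the base axis. Payload 7.1 kg.
Tool frame: the origin (TCP) lies midway between the tips of the shut fingers; the grasp point (between the pads) lies 19 mm behind it; z points along the fingers, y is the line along which they close (so a half turn about z gives the same grasp; the last joint's range is limited). The gripper opens to 88 mm and grips with 3 to 60 N. Pads are 20 mm wide; open, the fingers measure 115 mm over their backs; the gripper's body (75 mm by 178 mm) begins 61 mm behind the grasp point.
Start: joints at [1.138, 0.423, 1.63, -0, 1.089, -0.019], TCP at [251.275, 572.246, 222.675] pointing down, gripper open.
Joint ranges: [-3, 3], [-0.9, 2.11], [0.09, 2.58], [-1.31, 4.45], [0.11, 2.69], [-2.54, 2.54]. Speed limits (rad/s): [2.39, 2.39, 3.01, 3.14, 3.14, 3.14].

INTERFACE

Orientations are given as a rotation vector (axis times angle).
In Python, from workcell import get_obs, get_image, camera_params, close_job gives the robot as it stands.
- The arm moves only by the shell command python3 -m creep 'ROWS' [OPENING]. ROWS is a JSON object of lists of equal length, an entry for each row: "delta_pos": the shift along the tool's x, y, z in m, a list of three; "twist": the turn, a rotation vector about the tool's x, y, z in degrees, a list of three. A call has 1 to 20 rows; each row shifts and turns the commanded pose from where the row before left it, along the tool's axes as they then stand; what a row does not reach is not made up. A row lasts 1/12 s, in which the tool goes at most 41.7 mm and 7.16 degrees, less where a joint would pass 70% of its speed; a pose out of reach is approached as far as the arm can. A call with a gripper value outside its range is refused whole. OPENING is the opening, from 0 (shut) to 1 (fully open), set as the call begins (- or left out, the last holds). The fingers move at their own pace and stop on an object; the grip force is fixed at half the most. Time passes only in rows, so rows that do not move let the fingers close. It gives the time, the measured TCP pose, the force, the opening and the grip force at its end, in the units of the state.
- get_obs(): the state, without advancing time (a new reading comes with each control period).
- get_image(name): name is "scene" or "side" or "wrist"; returns (picture, depth): 400x640x3 uint8, red, green, blue; 400x640 float32, mm along the optical axis (not along the pixel's ray), 0 where there is no reading.
- camera_params(name): a dict with "camera_matrix" (3x3 intrinsics, pixels), "extrinsics" (4x4, takes a point from camera to world coordinates). Camera axes: x right, y down, z forward; pixel columns grow to the right and rows downward; lengths in mm; the calibration is good to about 2 mm. A picture is of the moment at which its call begins: read the wrist's pose just before it. camera_params takes no time and is no camera call; for the wrist camera it gives the pose at the moment of the call.
- close_job(): hands the job in; it is judged then, once.
The state is a dict: "t": time; "qpos": joint angles; "qvel": joint speeds; "joint_torque": joint torques, N m; "ee_pos": TCP position; "orientation": TCP orientation; "ft_force": force on the tool from outside, world axes, zero at the start; "moment": the same for the moment, N m; "width": finger opening in mm; "grasp_force": force on a finger pad.
Only numpy, scipy, OpenCV 4.12 (cv2) and the standard library are available. Lean on these libraries where they do the work, as an engineer would, in place of code of your own. Each camera call takes 0.05 s, during which the arm holds its last target. There are 200 camera calls.

## Working session

There is one attempt and no reset: what is moved stays moved. The work goes in short steps, Python scripts to look and compute and a shell command to move; the robot and the scene stay as the last step left them, time stands still between calls to the robot, and variables do not carry over. Pictures are saved under pics/ and viewed, at most 10 in all, crops included, and the job is handed in when it is done.

```bash
mkdir -p pics; ls
python3 - <<'E'
from workcell import *
import cv2,numpy as np
for n in("scene","side"):
    im,d=get_image(n);cv2.imwrite(f"pics/{n}0.png",im[:,:,::-1]);np.savez(f"{n}0.npz",im=im,d=d)
    p=camera_params(n);print(n,np.round(p["camera_matrix"],1).tolist(),np.round(p["extrinsics"],3).tolist())
o=get_obs();print({k:np.round(v,3).tolist() for k,v in o.items()})
E
```

```text
pics
scene [[394.7, 0.0, 317.4], [0.0, 394.7, 200.1], [0.0, 0.0, 1.0]] [[-0.142, 0.83, -0.54, 1080.043], [0.99, 0.126, -0.067, 57.052], [0.013, -0.544, -0.839, 863.865], [0.0, 0.0, 0.0, 1.0]]
side [[385.3, 0.0, 328.2], [0.0, 385.3, 201.7], [0.0, 0.0, 1.0]] [[-0.999, -0.047, 0.019, 544.888], [-0.048, 0.78, -0.624, 634.057], [0.014, -0.624, -0.782, 844.6], [0.0, 0.0, 0.0, 1.0]]
{'t': 0.1, 'qpos': [1.138, 0.424, 1.631, 0.0, 1.089, -0.019], 'qvel': [0.002, -0.003, -0.002, -0.001, -0.0, -0.001], 'joint_torque': [0.001, -54.562, -27.433, 0.065, 0.019, -0.0], 'ee_pos': [251.083, 571.805, 221.999], 'orientation': [-0.645, -3.074, 0.002], 'ft_force': [0.389, -0.081, -0.039], 'moment': [-0.015, -0.005, -0.021], 'grasp_force': 0.0, 'width': 87.707}
```

View pics/scene0.png

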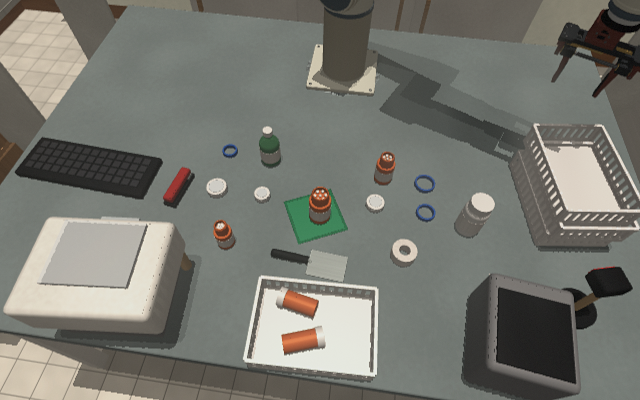

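View pics/side0.png

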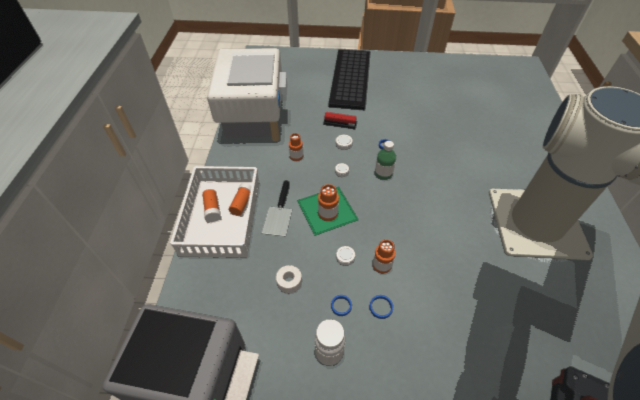

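Both views show the same layout. In the scene picture:
- The mat vial is at (320,205). The other vials are at (385,168) and (223,235).
- The rings are at (230,150), (424,183) and (425,213).
- The lids are at (216,187), (262,194) and (375,203).

In the side picture:
- The mat vial is at (328,200).
- The rings are at (385,145, half hidden), (341,305) and (381,307).
- The lids are at (344,142), (342,170) and (346,256).

Next I measure sizes and positions.

```bash
cat > h.py <<'E'
import numpy as np,cv2
from workcell import *
def cloud(d,p):
    K=p["camera_matrix"];E=np.array(p["extrinsics"]);v,u=np.indices(d.shape)
    c=np.stack([(u-K[0][2])/K[0][0]*d,(v-K[1][2])/K[1][1]*d,d],-1)
    return c@E[:3,:3].T+E[:3,3]
def ray(p,uv):
    K=np.array(p["camera_matrix"]);E=np.array(p["extrinsics"])
    r=E[:3,:3]@np.linalg.inv(K)@[uv[0],uv[1],1];return E[:3,3],r/np.linalg.norm(r)
def tri(r):
    A=sum(np.eye(3)-np.outer(d,d) for c,d in r);b=sum((np.eye(3)-np.outer(d,d))@c for c,d in r)
    return np.linalg.solve(A,b)
def plane(p,uv,z):
    c,d=ray(p,uv);return c+d*(z-c[2])/d[2]
E
python3 - <<'E'
from h import *
S={}
for n in("scene","side"):
    f=np.load(n+"0.npz");im,d=f["im"],f["d"];p=camera_params(n);P=cloud(d,p)
    h=cv2.cvtColor(im,cv2.COLOR_RGB2HSV);H,s,V=h[...,0],h[...,1],h[...,2];z=P[...,2]
    ok=(d>0)&(P[...,0]>300)&(P[...,0]<850)&(abs(P[...,1])<420)
    for name,m in dict(blue=(H>100)&(H<125)&(s>120),white=(s<40)&(V>150)&(z>8)&(z<45),amber=(H<14)&(s>150)&(z>15),green=(H>60)&(H<90)&(s>120)).items():
        k,L,st,c=cv2.connectedComponentsWithStats((m&ok).astype(np.uint8))
        for i in range(1,k):
            if st[i,4]<25: continue
            q=P[L==i];zt=np.percentile(q[:,2],95)
            t=q[q[:,2]>zt-5];(x,y),r=cv2.minEnclosingCircle(t[:,:2].astype(np.float32))
            print(n,name,c[i].round(1),st[i,4],"ztop %.0f"%zt,"c",round(x),round(y),"dia %.1f"%(2*r))
E
```

```text
scene blue [229.4 149.8] 54 ztop 13 c 402 -279 dia 42.1
scene blue [428.1 185.3] 33 ztop 13 c 435 265 dia 50.8
scene blue [425.8 211.7] 67 ztop 13 c 524 265 dia 47.3
scene white [215.9 186.4] 254 ztop 20 c 534 -278 dia 53.3
scene white [261.4 193. ] 156 ztop 20 c 535 -156 dia 40.4
scene white [375.2 201.8] 214 ztop 20 c 519 137 dia 47.5
scene white [404.4 250.3] 353 ztop 31 c 650 212 dia 60.0
scene white [281.2 295.1] 103 ztop 45 c 801 -51 dia 29.1
scene amber [384.  164.7] 73 ztop 91 c 430 141 dia 20.1
scene amber [175.9 183.4] 296 ztop 36 c 549 -372 dia 101.8
scene amber [319.7 199.1] 220 ztop 100 c 568 0 dia 41.4
scene amber [221.8 230.5] 137 ztop 84 c 678 -214 dia 29.1
scene amber [299.8 301.7] 463 ztop 43 c 808 -8 dia 70.9
scene green [312.4 219.8] 1484 ztop 3 c 569 -13 dia 174.7
side blue [381.5 142.9] 25 ztop 13 c 405 -283 dia 33.9
side blue [340.7 304.5] 129 ztop 13 c 522 267 dia 46.8
side blue [380.9 306.2] 145 ztop 13 c 430 266 dia 54.2
side white [343.9 140. ] 152 ztop 21 c 526 -276 dia 56.1
side white [341.8 167.9] 110 ztop 21 c 532 -157 dia 41.3
side white [245.6 185.6] 45 ztop 45 c 796 -50 dia 27.0
side white [345.3 254. ] 248 ztop 20 c 514 137 dia 47.8
side white [288.4 276.3] 374 ztop 32 c 647 211 dia 59.9
side white [246.3 359.2] 113 ztop 45 c 707 407 dia 41.4
side amber [339.8 117.7] 211 ztop 38 c 544 -368 dia 99.2
side amber [295.3 143.7] 129 ztop 83 c 672 -207 dia 23.5
side amber [328.  198.1] 288 ztop 99 c 565 1 dia 41.0
side amber [239.4 200.8] 314 ztop 43 c 805 -7 dia 70.6
side amber [384.6 253.4] 257 ztop 91 c 424 154 dia 34.4
side green [326.3 214. ] 1050 ztop 3 c 567 -10 dia 172.8
```

The mat holds the large vial: its rim is at 100 mm and its neck is 42 mm. It needs ring_l at about (432,266) and cap_l at about (531,-277). I'll turn the tool so that tool x = world y and tool y = world x, then go above the ring.

```bash
python3 -m creep '{"delta_pos":[[0,0,0],[0,0,0],[0,0,0],[0,0,0],[0,0,0],[0,0,0],[0,0,0],[0,0,0],[0,0,0],[0,0,0],[-0.0306,0.0181,0],[-0.0306,0.0181,0],[-0.0306,0.0181,0],[-0.0306,0.0181,0],[-0.0306,0.0181,0],[-0.0306,0.0181,0],[-0.0306,0.0181,0],[-0.0306,0.0181,0],[-0.0306,0.0181,0],[-0.0306,0.0181,0]],"twist":[[0,0,6.63],[0,0,6.63],[0,0,6.63],[0,0,6.63],[0,0,6.63],[0,0,6.63],[0,0,6.63],[0,0,6.63],[0,0,6.63],[0,0,6.63],[0,0,0],[0,0,0],[0,0,0],[0,0,0],[0,0,0],[0,0,0],[0,0,0],[0,0,0],[0,0,0],[0,0,0]]}' 1
cat > ring.py <<'E'
from h import *
import sys
def look(name):
    p=camera_params("wrist");o=get_obs();im,d=get_image("wrist");cv2.imwrite(f"pics/{name}.png",im[:,:,::-1]);np.savez(name+".npz",im=im,d=d)
    return p,o,im,d
if __name__=="__main__":
    p,o,im,d=look(sys.argv[1]);print(np.round(o["ee_pos"],1),np.round(o["orientation"],3),o["t"]);print(np.round(p["extrinsics"],3).tolist(),np.round(p["camera_matrix"],1).tolist())
E
python3 ring.py w1
```

```text
t: 1.77
ee_pos: [432.6, 264.5, 222.5]
orientation: [-2.221, -2.221, 0.001]
ft_force: [-0.1, 0.7, 0.3]
width: 87.5
grasp_force: 0.0
[432.6 264.5 222.5] [-2.221e+00 -2.221e+00  1.000e-03] 1.7667
[[1.0, -0.001, 0.0, 432.418], [-0.0, -0.954, -0.3, 346.941], [0.001, 0.3, -0.954, 384.762], [0.0, 0.0, 0.0, 1.0]] [[302.9, 0.0, 317.6], [0.0, 302.9, 200.7], [0.0, 0.0, 1.0]]
```

View pics/w1.png

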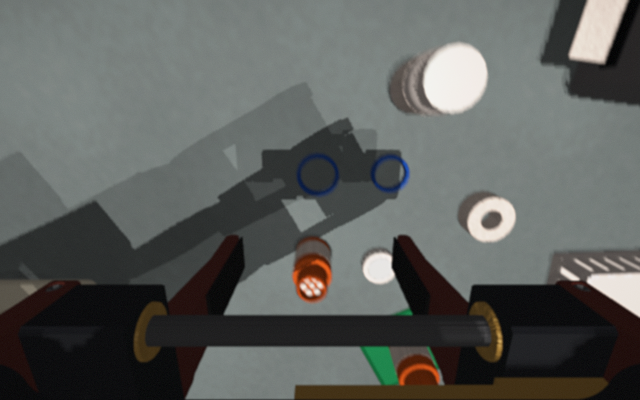

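The wrist picture shows ring_l at (318,174) and ring_m at (389,173). I measure their centres across the three views.

```bash
cat > m.py <<'E'
from h import *
def blobs(im,lo,hi,amin=25):
    h=cv2.cvtColor(im,cv2.COLOR_RGB2HSV);m=cv2.inRange(h,lo,hi)
    cs,_=cv2.findContours(m,cv2.RETR_EXTERNAL,cv2.CHAIN_APPROX_NONE)
    return [c[:,0] for c in cs if len(c)>15 and cv2.contourArea(c)>amin]
def circ(p,c,z):
    q=np.array([plane(p,x,z)[:2] for x in c]);h=cv2.convexHull(q.astype(np.float32))
    (x,y),a,_=cv2.fitEllipse(h);return x,y,a
BLUE=((100,110,30),(128,255,255))
E
python3 - <<'E'
from m import *
R={}
for n,p,f in(("wrist",camera_params("wrist"),"w1"),("scene",camera_params("scene"),"scene0"),("side",camera_params("side"),"side0")):
    for c in blobs(np.load(f+".npz")["im"],*BLUE):
        x,y,a=circ(p,c,10)
        if abs(x-432)<40 and abs(y-266)<40 or abs(x-523)<40 and abs(y-266)<40:
            (u,v),_,_=cv2.fitEllipse(cv2.convexHull(c)); print(n,round(x,1),round(y,1),np.round(a,1),round(u,1),round(v,1))
            if x<475: R[n]=ray(p,(u,v))
print("tri",tri(list(R.values())).round(1),"wrist+side",tri([R["wrist"],R["side"]]).round(1))
E
```

```text
wrist 525.9 260.2 [46.7 49.6] 389.5 173.2
wrist 434.9 258.8 [52.9 54.6] 317.4 174.4
scene 524.0 265.7 [45.  46.7] 425.5 211.6
scene 432.4 263.7 [50.7 51.3] 424.6 182.5
side 430.9 265.4 [51.3 54.5] 380.9 306.2
side 522.0 267.4 [45.9 48.8] 340.9 304.8
tri [432.9 263.   10.1] wrist+side [432.  258.5  -2.6]
```

```bash
python3 -m creep '{"delta_pos":[[0,0,0.03],[0,0,0.03],[0,0,0.03],[0,0,0.03],[0,0,0.02],[0,0,0],[0,0,0]],"twist":[[0,0,0],[0,0,0],[0,0,0],[0,0,0],[0,0,0],[0,0,0],[0,0,0]]}'
python3 ring.py w2
python3 - <<'E'
from m import *
p=camera_params("wrist")
for c in blobs(np.load("w2.npz")["im"],*BLUE):
    print([np.round(t,1) for t in circ(p,c,10)],cv2.fitEllipse(cv2.convexHull(c))[0])
P=cloud(np.load("w2.npz")["d"],p); im=np.load("w2.npz")["im"];h=cv2.cvtColor(im,cv2.COLOR_RGB2HSV);m=cv2.inRange(h,*BLUE)>0
q=P[m&(abs(P[...,0]-432)<45)];print(np.percentile(q,[2,98],axis=0).round(1))
E
```

```text
t: 2.4
ee_pos: [431.5, 265.8, 81.9]
orientation: [-2.221, -2.221, 0.004]
ft_force: [0.4, 0.8, 0.9]
width: 87.4
grasp_force: 0.0
[431.5 265.8  81.9] [-2.221 -2.221  0.004] 2.4
[[1.0, -0.0, -0.002, 431.66], [-0.001, -0.954, -0.301, 348.439], [-0.002, 0.301, -0.954, 244.045], [0.0, 0.0, 0.0, 1.0]] [[302.9, 0.0, 317.6], [0.0, 302.9, 200.7], [0.0, 0.0, 1.0]]
[np.float64(523.4), np.float64(267.7), array([47.9, 52.1])] (428.5569763183594, 208.0485382080078)
[np.float64(432.2), np.float64(265.8), array([53.6, 56. ])] (317.4833068847656, 210.04307556152344)
[[407.2 241.    1.6]
 [457.5 292.2  14.3]]
```

View pics/w2.png

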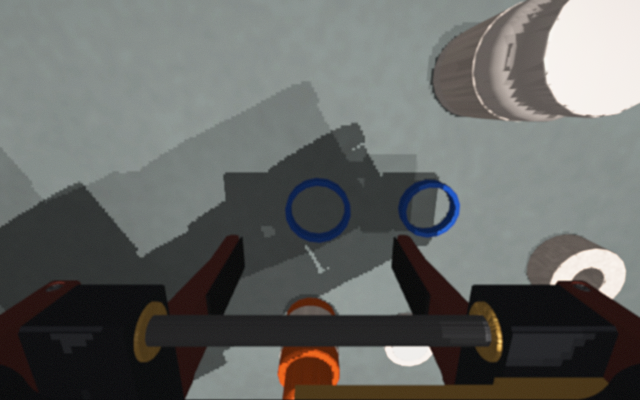

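The ring is at (318,210), centred under the TCP: measured (432.2, 265.8). Next I descend and grip.

```bash
python3 - <<'E'
from m import *
r=[]
for n,f,e in(("wrist","w2",(432,265)),("scene","scene0",(432,264)),("side","side0",(431,265))):
    p=camera_params(n)
    for c in blobs(np.load(f+".npz")["im"],*BLUE):
        x,y,a=circ(p,c,10)
        if abs(x-432)<30 and abs(y-265)<30: r.append(ray(p,cv2.fitEllipse(cv2.convexHull(c))[0]))
print(len(r),tri(r).round(1))
E
python3 -m creep '{"delta_pos":[[0,0.0005,0.02],[0,0,0.02],[0,0,0.02],[0,0,0.013],[0,0,0.005],[0,0,0]],"twist":[[0,0,0],[0,0,0],[0,0,0],[0,0,0],[0,0,0],[0,0,0]]}'
python3 -m creep '{"delta_pos":[[0,0,0],[0,0,0],[0,0,0],[0,0,0],[0,0,0],[0,0,0],[0,0,0]],"twist":[[0,0,0],[0,0,0],[0,0,0],[0,0,0],[0,0,0],[0,0,0],[0,0,0]]}' 0.4
```

```text
3 [431.2 265.1   7.4]
t: 2.95
ee_pos: [433.1, 266.5, 5.1]
orientation: [2.221, 2.221, 0.001]
ft_force: [0.4, -0.6, -0.2]
width: 87.7
grasp_force: 0.0
t: 3.53
ee_pos: [432.9, 266.3, 5.1]
orientation: [2.222, 2.221, 0.001]
ft_force: [-0.9, -0.3, 6.3]
width: 52.0
grasp_force: 30.0
```

```bash
python3 -m creep '{"delta_pos":[[0,0,-0.02],[0,0,-0.04],[0,0,-0.04],[0,0,-0.04],[0,0,-0.03],[0,0,0],[0,0,0]],"twist":[[0,0,0],[0,0,0],[0,0,0],[0,0,0],[0,0,0],[0,0,0],[0,0,0]]}'
python3 ring.py w3
python3 - <<'E'
from m import *
p=camera_params("wrist");o=get_obs();d=np.load("w3.npz")["d"];P=cloud(d,p);im=np.load("w3.npz")["im"]
for c in blobs(im,*BLUE): print([np.round(t,1) for t in circ(p,c,o["ee_pos"][2]+7)],cv2.fitEllipse(cv2.convexHull(c)))
m=cv2.inRange(cv2.cvtColor(im,cv2.COLOR_RGB2HSV),*BLUE)>0
q=P[m&(P[...,2]>80)];print(len(q),np.percentile(q,[2,98],axis=0).round(1))
cv2.imwrite("pics/w3c.png",cv2.resize(im[150:350,190:450,::-1],None,fx=2.5,fy=2.5))
E
```

```text
t: 4.12
ee_pos: [433.7, 266.8, 176.4]
orientation: [2.221, 2.221, 0.006]
ft_force: [-0.2, -0.4, -1.4]
width: 52.0
grasp_force: 30.0
[433.7 266.8 176.4] [2.221 2.221 0.006] 4.1167
[[1.0, -0.002, 0.004, 432.877], [-0.001, -0.955, -0.298, 348.825], [0.004, 0.298, -0.955, 338.818], [0.0, 0.0, 0.0, 1.0]] [[302.9, 0.0, 317.6], [0.0, 302.9, 200.7], [0.0, 0.0, 1.0]]
[np.float64(432.5), np.float64(267.1), array([53. , 55.7])] ((317.6990661621094, 253.19998168945312), (88.5162124633789, 93.4384994506836), 85.1266860961914)
[np.float64(473.7), np.float64(309.6), array([22.2, 23.6])] ((395.71221923828125, 182.28993225097656), (42.190673828125, 43.66820526123047), 75.88861083984375)
2876 [[407.4 241.1 172.2]
 [457.6 291.6 182.8]]
```

View pics/w3c.png

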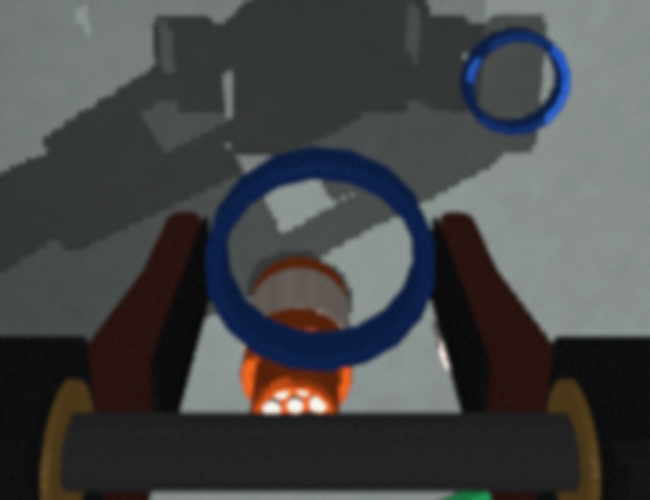

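The ring is held level and centred between the fingers, at (318,253) in the full frame. Next I go past the vial so the wrist camera looks down on its rim.

```bash
python3 -m creep '{"delta_pos":[[-0.02,0.008,0],[-0.0315,0.012,0],[-0.0315,0.012,0],[-0.0315,0.012,0],[-0.0315,0.012,0],[-0.0315,0.012,0],[-0.0315,0.012,0],[-0.0315,0.012,0],[-0.0315,0.012,0],[-0.0315,0.012,0],[-0.0315,0.012,0],[-0.01,0.004,0],[0,0,0],[0,0,0],[0,0,0]],"twist":[[0,0,0],[0,0,0],[0,0,0],[0,0,0],[0,0,0],[0,0,0],[0,0,0],[0,0,0],[0,0,0],[0,0,0],[0,0,0],[0,0,0],[0,0,0],[0,0,0],[0,0,0]]}'
cat > vial.py <<'E'
from m import *
from ring import look
import sys
p,o,im,d=look(sys.argv[1]);ee=o["ee_pos"];print(o["t"],np.round(ee,1))
P=cloud(d,p)
h=cv2.cvtColor(im,cv2.COLOR_RGB2HSV);z=P[...,2]
am=cv2.inRange(h,(0,150,60),(14,255,255))>0
q=P[am&(z>88)&(z<112)&(np.hypot(P[...,0]-566,P[...,1])<50)]
print(len(q),"ztop",np.percentile(q[:,2],[50,90,98]).round(1))
for lo,name in((96,"rim"),(98.5,"top")):
    t=q[q[:,2]>lo]
    if len(t)>20:print(name,[np.round(s,1) for s in cv2.minEnclosingCircle(t[:,:2].astype(np.float32))])
m=(am&(np.hypot(P[...,0]-566,P[...,1])<50)&(z>85)).astype(np.uint8)
c=max(cv2.findContours(m,cv2.RETR_EXTERNAL,cv2.CHAIN_APPROX_NONE)[0],key=cv2.contourArea)[:,0]
e=cv2.fitEllipse(cv2.convexHull(c));print("px",np.round(e[0],1),np.round(e[1],1),"plane97",[np.round(s,1) for s in circ(p,c,97)])
for c in blobs(im,*BLUE,300): print("ring",[np.round(s,1) for s in circ(p,c,ee[2]+7)])
E
python3 vial.py w4
```

```text
t: 5.42
ee_pos: [563.4, -77.5, 173.4]
orientation: [-2.219, -2.22, 0.002]
ft_force: [0.3, -0.1, -0.3]
width: 52.1
grasp_force: 30.0
5.4167 [563.4 -77.5 173.4]
1418 ztop [ 97.9 100.4 101.2]
rim [array([5.663e+02, 2.000e-01]), np.float64(20.9)]
top [array([5.663e+02, 2.000e-01]), np.float64(20.4)]
px [321.9 111.2] [54.8 57.2] plane97 [np.float64(566.3), np.float64(0.3), array([41.3, 41.4])]
ring [np.float64(563.2), np.float64(-76.5), array([53.1, 55.7])]
```

View pics/w4.png

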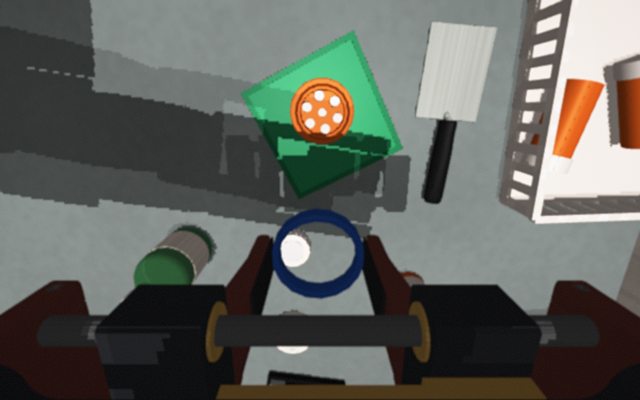

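The rim is at (322,111), the held ring at (319,253). I move over the vial, stop just above the rim, and check that they line up.

```bash
python3 -m creep '{"delta_pos":[[0.02,0.001,0],[0.035,0.002,0],[0.0218,0,0.01],[0,0,0.02],[0,0,0.015],[0,0,0.01],[0,0,0],[0,0,0],[0,0,0]],"twist":[[0,0,0],[0,0,0],[0,0,0],[0,0,0],[0,0,0],[0,0,0],[0,0,0],[0,0,0],[0,0,0]]}'
python3 vial.py w5; python3 -c "
import cv2;i=cv2.imread('pics/w5.png');cv2.imwrite('pics/w5c.png',cv2.resize(i[170:340,220:420],None,fx=3,fy=3))"
```

```text
t: 6.22
ee_pos: [568.1, -1.8, 120.4]
orientation: [2.221, 2.221, 0.001]
ft_force: [1.0, -0.1, -0.2]
width: 52.0
grasp_force: 30.0
6.2167 [568.1  -1.8 120.4]
1428 ztop [ 95.3 100.  100.8]
rim [array([566.5,   1. ]), np.float64(20.6)]
top [array([566.1,   1.3]), np.float64(20.3)]
px [315.9 240.3] [36.4 58.5] plane97 [np.float64(567.0), np.float64(-5.9), array([26.6, 39.1])]
ring [np.float64(567.9), np.float64(-0.9), array([53.2, 55.5])]
```

View pics/w5c.png

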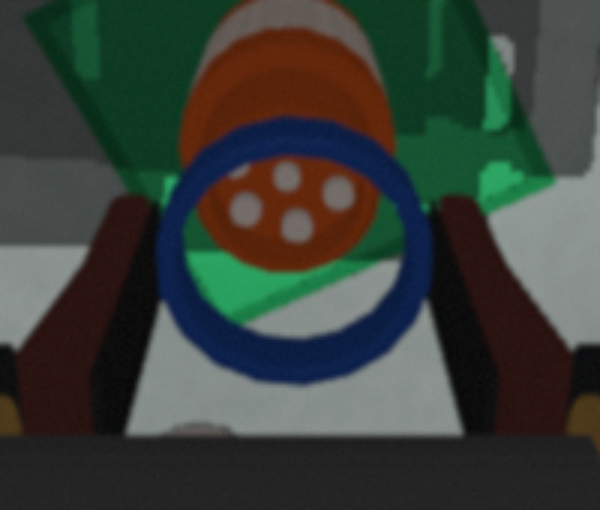

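The ring sits above the rim, but in the crop the rim centre (about x=287) is left of the ring centre (about 295), so x may be off by about 1.5 mm. I refine this with an occlusion-aware rim fit and check it in the fixed cameras.

```bash
cat > rel.py <<'E'
from m import *
from scipy.optimize import least_squares
import sys
def rimfit(P,zlo=94):
    z=P[...,2];n=(np.hypot(P[...,0]-566,P[...,1])<45)
    m=(n&(z>zlo)&(z<104)).astype(np.uint8)
    near=cv2.dilate((z>106).astype(np.uint8),np.ones((7,7)))        # occluders
    edge=(m>0)&(cv2.erode(m,np.ones((3,3),np.uint8))==0)&(near==0)
    q=P[edge][:,:2]
    f=lambda a:np.hypot(q[:,0]-a[0],q[:,1]-a[1])-a[2]
    s=least_squares(f,[566,0,21],loss="soft_l1",f_scale=.7);return s.x.round(1),len(q),np.median(abs(s.fun)).round(2)
if __name__=="__main__":
  for f in ("w4","w5"):
    d=np.load(f+".npz")["d"];p=camera_params("wrist")
    if f=="w4":  # same orientation: shift by FK difference
        p=dict(p);E=np.array(p["extrinsics"]);E[:3,3]+=np.array([563.4,-77.5,173.4])-get_obs()["ee_pos"];p["extrinsics"]=E
    print(f,rimfit(cloud(d,p)),rimfit(cloud(d,p),97))
  for n in("scene","side"):
    p=camera_params(n);im,d=get_image(n);cv2.imwrite(f"pics/{n}5.png",im[:,:,::-1]);P=cloud(d,p)
    m=(cv2.inRange(cv2.cvtColor(im,cv2.COLOR_RGB2HSV),*BLUE)>0)&(P[...,2]>100)&(np.hypot(P[...,0]-566,P[...,1])<50)
    q=P[m];print(n,len(q),np.percentile(q,[2,98],axis=0).round(1).tolist() if len(q) else "",[np.round(s,1) for s in cv2.minEnclosingCircle(q[:,:2].astype(np.float32))])
  print(np.mean([get_obs()["ee_pos"] for _ in range(5)],0).round(1))
E
python3 rel.py
```

```text
w4 (array([ 5.667e+02, -3.000e-01,  1.860e+01]), 304, np.float64(1.64)) (array([5.666e+02, 1.000e-01, 1.870e+01]), 313, np.float64(1.5))
w5 (array([565.8,   1.8,  19.2]), 208, np.float64(0.96)) (array([565.6,   1.5,  19.1]), 200, np.float64(1.0))
scene 0  [array([0., 0.]), np.float64(0.0)]
side 118 [[543.6, -27.6, 119.0], [592.6, 23.7, 130.1]] [array([567.6,  -1.8]), np.float64(26.9)]
[568.3  -2.2 120.6]
```

```bash
python3 -m creep '{"delta_pos":[[0.0023,-0.002,0.003],[0,0,0.004],[0,0,0],[0,0,0],[0,0,0]],"twist":[[0,0,0],[0,0,0],[0,0,0],[0,0,0],[0,0,0]]}'
python3 vial.py w6
python3 - <<'E'
from rel import *
p=camera_params("wrist");P=cloud(np.load("w6.npz")["d"],p)
print(rimfit(P),rimfit(P,97))
# outermost edge per direction around the axis
z=P[...,2];q=P[(z>94)&(z<104)&(np.hypot(P[...,0]-566,P[...,1])<40)]
print(np.percentile(q,[0.5,99.5],axis=0).round(1))
im,d=get_image("side");P=cloud(d,camera_params("side"))
m=(cv2.inRange(cv2.cvtColor(im,cv2.COLOR_RGB2HSV),*BLUE)>0)&(P[...,2]>100)&(np.hypot(P[...,0]-566,P[...,1])<50)
print("side",[np.round(s,1) for s in cv2.minEnclosingCircle(P[m][:,:2].astype(np.float32))])
i=cv2.imread('pics/w6.png');cv2.imwrite('pics/w6c.png',cv2.resize(i[170:340,220:420],None,fx=3,fy=3))
E
```

```text
t: 6.78
ee_pos: [565.6, 0.2, 112.6]
orientation: [-2.222, -2.221, 0.0]
ft_force: [0.5, 0.1, -0.4]
width: 51.9
grasp_force: 30.0
6.7833 [5.656e+02 2.000e-01 1.126e+02]
1385 ztop [ 92.8 100.2 100.9]
rim [array([5.664e+02, 3.000e-01]), np.float64(20.6)]
top [array([ 5.664e+02, -2.000e-01]), np.float64(19.7)]
px [318.5 244.7] [45.3 63.2] plane97 [np.float64(566.1), np.float64(-3.3), array([32.1, 40.8])]
ring [np.float64(565.5), np.float64(1.1), array([53.2, 55.4])]
(array([5.667e+02, 2.000e-01, 1.770e+01]), 194, np.float64(1.26)) (array([566.6,   0. ,  17.5]), 205, np.float64(1.03))
[[546.  -18.8  94.1]
 [586.4  21.  101.4]]
side [array([565.7,   0.8]), np.float64(26.6)]
```

View pics/w6c.png

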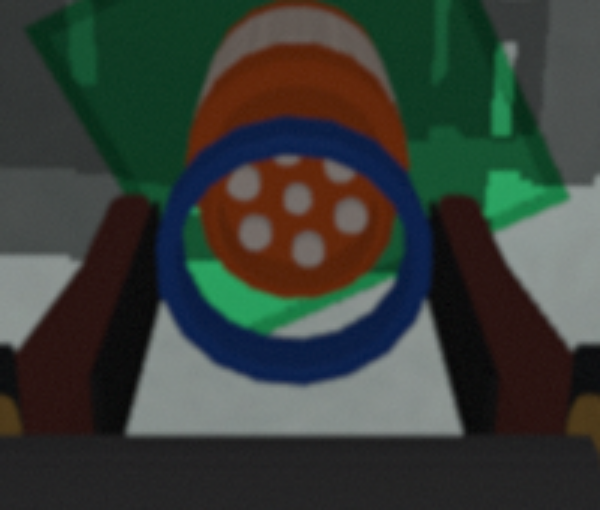

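The ring is concentric with the rim to within about 1 mm; rim centre at crop x≈298, ring centre at ≈295. I make a small correction and start down, watching the force.

```bash
python3 -m creep '{"delta_pos":[[-0.0007,0.0007,0],[0,0,0.004],[0,0,0.004],[0,0,0.004],[0,0,0.003],[0,0,0]],"twist":[[0,0,0],[0,0,0],[0,0,0],[0,0,0],[0,0,0],[0,0,0]]}'
```

```text
t: 7.38
ee_pos: [565.9, -0.3, 96.8]
orientation: [-2.221, -2.221, 0.001]
ft_force: [-0.6, -0.3, 0.1]
width: 52.5
grasp_force: 30.0
```

```bash
python3 -m creep '{"delta_pos":[[0,0,0.004],[0,0,0.004],[0,0,0.004],[0,0,0.003],[0,0,0]],"twist":[[0,0,0],[0,0,0],[0,0,0],[0,0,0],[0,0,0]]}'
python3 -m creep '{"delta_pos":[[0,0,0.002],[0,0,0.002],[0,0,0]],"twist":[[0,0,0],[0,0,0],[0,0,0]]}'
```

```text
t: 7.8
ee_pos: [566.0, -0.4, 81.9]
orientation: [-2.221, -2.221, 0.001]
ft_force: [-0.0, 1.2, -0.4]
width: 52.1
grasp_force: 30.0
t: 8.05
ee_pos: [566.3, -0.4, 78.4]
orientation: [-2.221, -2.221, 0.0]
ft_force: [1.5, 0.9, -0.4]
width: 52.3
grasp_force: 30.0
```

```bash
python3 -m creep '{"delta_pos":[[0,0,0.001],[0,0,0.001],[0,0,0]],"twist":[[0,0,0],[0,0,0],[0,0,0]]}'
```

```text
t: 8.3
ee_pos: [566.5, -0.3, 77.1]
orientation: [2.222, 2.221, 0.0]
ft_force: [-1.0, 1.5, 3.8]
width: 52.4
grasp_force: 30.0
```

Contact with the shoulder (3.8 N). I release, rise, and look back from the side.

```bash
python3 -m creep '{"delta_pos":[[0,0,0],[0,0,0],[0,0,0],[0,0,0],[0,0,0],[0,0,0],[0,0,-0.015],[0,0,-0.025],[0,0,-0.03],[0,0,-0.03],[-0.02,0,0],[-0.03,0,0],[-0.03,0,0],[0,0,0],[0,0,0],[0,0,0],[0,0,0]],"twist":[[0,0,0],[0,0,0],[0,0,0],[0,0,0],[0,0,0],[0,0,0],[0,0,0],[0,0,0],[0,0,0],[0,0,0],[0,0,0],[0,0,0],[0,0,0],[0,0,0],[0,0,0],[0,0,0],[0,0,0]]}' 1
python3 vial.py w7
python3 - <<'E'
from m import *
for n,f in(("wrist","w7"),("side",None),("scene",None)):
    p=camera_params(n);im,d=(np.load(f+".npz")[k] for k in("im","d")) if f else get_image(n)
    if n!="wrist":cv2.imwrite(f"pics/{n}7.png",im[:,:,::-1])
    P=cloud(d,p);m=(cv2.inRange(cv2.cvtColor(im,cv2.COLOR_RGB2HSV),*BLUE)>0)&(np.hypot(P[...,0]-566,P[...,1])<50)
    q=P[m];print(n,len(q),np.percentile(q,[2,50,98],axis=0).round(1).tolist())
a=cv2.imread('pics/w7.png')[50:170,240:400];b=cv2.imread('pics/side7.png')[140:260,250:410];cv2.imwrite('pics/m7.png',np.hstack([cv2.resize(x,(400,300)) for x in(a,b)]))
E
```

```text
t: 9.72
ee_pos: [566.2, -79.5, 176.5]
orientation: [-2.221, -2.222, 0.0]
ft_force: [0.4, 0.2, 0.6]
width: 87.9
grasp_force: 0.0
9.7167 [566.2 -79.5 176.5]
1270 ztop [ 98.1 100.4 101.2]
rim [array([ 5.663e+02, -3.000e-01]), np.float64(20.4)]
top [array([566.3,  -0. ]), np.float64(20.0)]
px [317.9 109.1] [53.  55.5] plane97 [np.float64(566.3), np.float64(-0.3), array([40.3, 40.5])]
ring [np.float64(566.2), np.float64(0.2), array([31.9, 32.1])]
wrist 976 [[541.4, -25.9, 80.9], [566.4, -3.5, 84.0], [591.6, 24.2, 85.7]]
side 79 [[539.8, -10.1, 74.0], [564.5, 17.2, 82.5], [590.3, 25.0, 86.1]]
scene 89 [[558.0, -26.6, 77.2], [586.6, -1.1, 82.5], [594.7, 23.5, 86.2]]
```

View pics/m7.png

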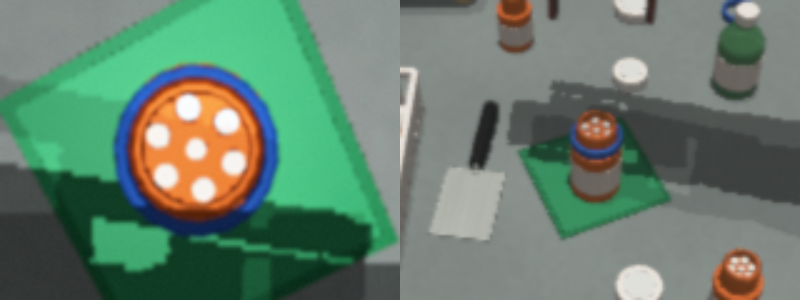

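The ring lies flat on the shoulder around the neck, in both the wrist and side crops, with its top at about 84 mm. Next is the large lid.

```bash
python3 -m creep '{"delta_pos":[[-0.02,-0.003,0],[-0.03,-0.006,0],[-0.035,-0.007,0],[-0.035,-0.007,0],[-0.035,-0.007,0],[-0.03,-0.005,0],[-0.012,0,0.03],[0,0,0.03],[0,0,0.025],[0,0,0.01],[0,0,0],[0,0,0],[0,0,0]],"twist":[[0,0,0],[0,0,0],[0,0,0],[0,0,0],[0,0,0],[0,0,0],[0,0,0],[0,0,0],[0,0,0],[0,0,0],[0,0,0],[0,0,0],[0,0,0]]}'
cat > lid.py <<'E'
from m import *
from ring import look
import sys
p,o,im,d=look(sys.argv[1]);print(o["t"],np.round(o["ee_pos"],1));P=cloud(d,p);z=P[...,2]
h=cv2.cvtColor(im,cv2.COLOR_RGB2HSV)
zl,zh=float(sys.argv[2]),float(sys.argv[3])
m=((h[...,1]<50)&(h[...,2]>90)&(z>zl)&(z<zh)&(np.hypot(P[...,0]-o["ee_pos"][0],P[...,1]-o["ee_pos"][1])<50)).astype(np.uint8)
c=max(cv2.findContours(m,cv2.RETR_EXTERNAL,cv2.CHAIN_APPROX_NONE)[0],key=cv2.contourArea)[:,0]
e=cv2.fitEllipse(cv2.convexHull(c));print("px",np.round(e[0],1),np.round(e[1],1))
q=P[m>0];zt=np.percentile(q[:,2],95);print("ztop",zt.round(1),"circ",[np.round(s,1) for s in circ(p,c,zt)],[np.round(s,1) for s in cv2.minEnclosingCircle(q[q[:,2]>zt-4][:,:2].astype(np.float32))])
E
python3 lid.py w8 12 25
python3 - <<'E'
from m import *
r=[]
for n,f in(("wrist","w8"),("scene","scene0"),("side","side0")):
    p=camera_params(n);d=np.load(f+".npz");im=d["im"];P=cloud(d["d"],p);h=cv2.cvtColor(im,cv2.COLOR_RGB2HSV)
    m=(h[...,1]<50)&(h[...,2]>90)&(P[...,2]>14)&(P[...,2]<26)&(np.hypot(P[...,0]-531,P[...,1]+277)<45)
    v,u=np.nonzero(m);r.append(ray(p,(u.mean(),v.mean())))
print("tri",tri(r).round(1))
E
```

```text
t: 10.95
ee_pos: [532.6, -277.4, 83.1]
orientation: [2.219, 2.221, 0.001]
ft_force: [-0.3, 0.3, 1.0]
width: 87.6
grasp_force: 0.0
10.95 [ 532.6 -277.4   83.1]
px [314.3 210.8] [63.7 65.8]
ztop 19.5 circ [np.float64(530.0), np.float64(-275.4), array([51.9, 53.3])] [array([ 530. , -276.9]), np.float64(26.4)]
tri [ 529.7 -278.5   13.6]
```

View pics/w8.png

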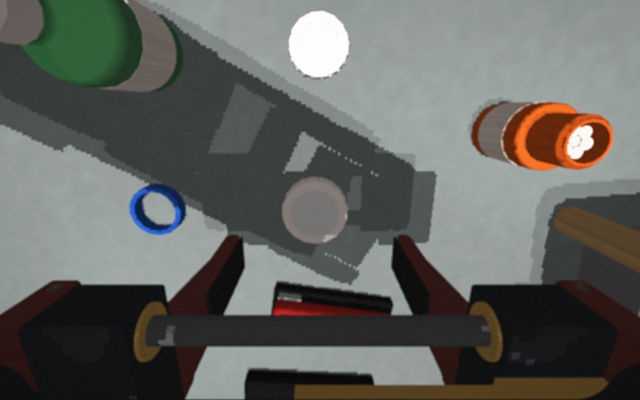

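The lid is at (314,211), slightly to −x of centre, with clear space around it. I descend and grip.

```bash
python3 -m creep '{"delta_pos":[[0.001,-0.0022,0.02],[0,0,0.02],[0,0,0.02],[0,0,0.012],[0,0,0.004],[0,0,0],[0,0,0]],"twist":[[0,0,0],[0,0,0],[0,0,0],[0,0,0],[0,0,0],[0,0,0],[0,0,0]]}'
python3 -m creep '{"delta_pos":[[0,0,0],[0,0,0],[0,0,0],[0,0,0],[0,0,0],[0,0,0],[0,0,0],[0,0,-0.02],[0,0,-0.04],[0,0,-0.04],[0,0,-0.04],[0,0,-0.03],[0,0,0],[0,0,0],[0,0,0]],"twist":[[0,0,0],[0,0,0],[0,0,0],[0,0,0],[0,0,0],[0,0,0],[0,0,0],[0,0,0],[0,0,0],[0,0,0],[0,0,0],[0,0,0],[0,0,0],[0,0,0],[0,0,0]]}' 0.4
python3 lid.py w9 165 205
```

```text
t: 11.58
ee_pos: [529.8, -276.7, 6.6]
orientation: [2.221, 2.221, 0.001]
ft_force: [0.9, -0.5, 0.2]
width: 87.9
grasp_force: 0.0
t: 12.83
ee_pos: [528.5, -276.1, 174.9]
orientation: [-2.221, -2.22, 0.001]
ft_force: [0.4, 0.1, 0.7]
width: 52.1
grasp_force: 30.0
12.8333 [ 528.5 -276.1  174.9]
px [317.4 255.1] [93.9 94.7]
ztop 188.4 circ [np.float64(528.2), np.float64(-273.0), array([51.4, 57.3])] [array([ 528.4, -268.2]), np.float64(35.2)]
```

```bash
python3 - <<'E'
from m import *
p=camera_params("wrist");d=np.load("w9.npz");P=cloud(d["d"],p);h=cv2.cvtColor(d["im"],cv2.COLOR_RGB2HSV);e=get_obs()["ee_pos"]
for lo in(181,184,186):
    m=(h[...,1]<50)&(h[...,2]>60)&(P[...,2]>lo)&(P[...,2]<195)&(abs(P[...,0]-e[0])<28)&(abs(P[...,1]-e[1])<45)
    print(lo,np.percentile(P[m],[1,50,99],axis=0).round(1).tolist())
im=d["im"];cv2.imwrite("pics/w9c.png",cv2.resize(im[170:340,220:420,::-1],None,fx=3,fy=3))
E
python3 -m creep '{"delta_pos":[[0.02,0.003,0],[0.03,0.005,0],[0.035,0.005,0],[0.035,0.005,0],[0.035,0.005,0],[0.035,0.005,0],[0.035,0.005,0],[0.031,0.0042,0],[0.02,0,0],[0,0,0.03],[0,0,0.02],[0,0,0.01],[0,0,0],[0,0,0],[0,0,0]],"twist":[[0,0,0],[0,0,0],[0,0,0],[0,0,0],[0,0,0],[0,0,0],[0,0,0],[0,0,0],[0,0,0],[0,0,0],[0,0,0],[0,0,0],[0,0,0],[0,0,0],[0,0,0]]}'
python3 ring.py w10
python3 - <<'E'
from m import *
w=np.load("w10.npz");e=get_obs()["ee_pos"];print(e.round(1) if hasattr(e,'round') else e)
for n in("wrist","side","scene"):
    p=camera_params(n);im,d=(w["im"],w["d"]) if n=="wrist" else get_image(n)
    P=cloud(d,p);h=cv2.cvtColor(im,cv2.COLOR_RGB2HSV);z=P[...,2]
    for nm,m in(("lid",(h[...,1]<50)&(h[...,2]>60)&(z>e[2]+7)&(z<e[2]+17)),("ring",(cv2.inRange(h,*BLUE)>0))):
        m=m&(abs(P[...,0]-566)<29)&(abs(P[...,1])<45);q=P[m]
        if len(q)>20:print(n,nm,len(q),np.percentile(q,[1,99],axis=0).round(1).tolist(),[np.round(s,1) for s in cv2.minEnclosingCircle(q[:,:2].astype(np.float32))])
i=cv2.imread('pics/w10.png');cv2.imwrite('pics/w10c.png',cv2.resize(i[170:340,220:420],None,fx=3,fy=3))
E
```

```text
181 [[503.4, -300.3, 181.7], [527.7, -273.7, 186.6], [552.3, -250.8, 188.1]]
184 [[503.5, -300.3, 184.7], [527.7, -274.3, 186.6], [552.3, -251.3, 188.1]]
186 [[503.8, -300.1, 186.0], [527.7, -274.9, 186.8], [551.7, -251.8, 188.1]]
t: 14.13
ee_pos: [566.8, -0.8, 116.0]
orientation: [2.222, 2.22, 0.0]
ft_force: [0.0, 0.7, 0.2]
width: 52.0
grasp_force: 30.0
[566.8  -0.8 116. ] [2.222 2.22  0.   ] 14.1333
[[1.0, -0.001, 0.001, 566.569], [-0.001, -0.954, -0.3, 81.636], [0.001, 0.3, -0.954, 278.242], [0.0, 0.0, 0.0, 1.0]] [[302.9, 0.0, 317.6], [0.0, 302.9, 200.7], [0.0, 0.0, 1.0]]
[567.1  -0.7 116.4]
wrist lid 6411 [[542.4, -25.1, 124.1], [591.3, 24.2, 130.3]] [array([567. ,  -1.9]), np.float64(27.6)]
wrist ring 705 [[541.7, 3.9, 76.8], [591.3, 25.5, 86.0]] [array([566.2,   3.6]), np.float64(25.9)]
side lid 281 [[541.4, -26.2, 124.3], [591.5, 23.2, 132.2]] [array([566.3,  -0. ]), np.float64(28.5)]
side ring 50 [[542.1, -4.7, 75.0], [588.6, 25.8, 85.5]] [array([565.1,   4.5]), np.float64(24.4)]
scene ring 54 [[577.3, -24.7, 75.0], [595.0, 22.6, 85.2]] [array([578.5,  -1.1]), np.float64(23.9)]
```

View pics/w10c.png

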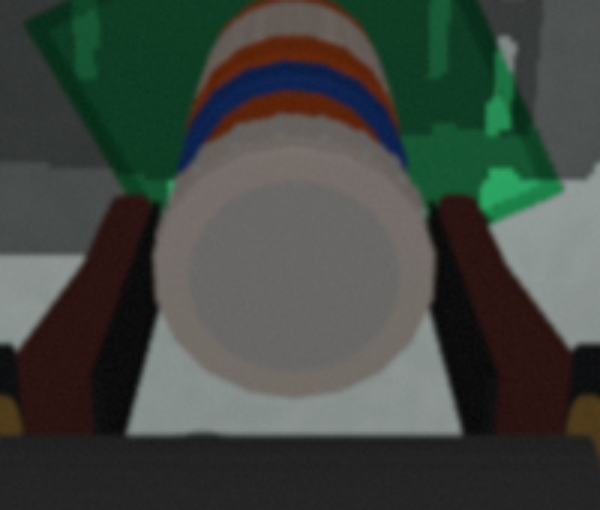

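The lid is centred over the vial: lid spans x 155–435 in the crop, the ring below 180–405. The world offset is under 1 mm. Going down.

```bash
python3 -m creep '{"delta_pos":[[0,0,0.003],[0,0,0.003],[0,0,0.003],[0,0,0.003],[0,0,0.002],[0,0,0]],"twist":[[0,0,0],[0,0,0],[0,0,0],[0,0,0],[0,0,0],[0,0,0]]}'
```

```text
t: 14.78
ee_pos: [566.0, -0.4, 101.1]
orientation: [-2.221, -2.221, 0.001]
ft_force: [-0.0, -0.1, 0.3]
width: 52.1
grasp_force: 30.0
```

```bash
python3 -m creep '{"delta_pos":[[0,0,0.003],[0,0,0.002],[0,0,0.002],[0,0,0.001],[0,0,0]],"twist":[[0,0,0],[0,0,0],[0,0,0],[0,0,0],[0,0,0]]}'
python3 -m creep '{"delta_pos":[[0,0,0.001],[0,0,0.0007],[0,0,0]],"twist":[[0,0,0],[0,0,0],[0,0,0]]}'
```

```text
t: 15.2
ee_pos: [566.2, -0.4, 93.4]
orientation: [-2.221, -2.221, 0.001]
ft_force: [-0.1, 2.1, -0.5]
width: 52.2
grasp_force: 30.0
t: 15.45
ee_pos: [566.4, -0.4, 91.9]
orientation: [2.222, 2.221, 0.0]
ft_force: [-0.3, 0.7, 0.0]
width: 52.2
grasp_force: 30.0
```

```bash
python3 -m creep '{"delta_pos":[[0,0,0.0008],[0,0,0.0006],[0,0,0]],"twist":[[0,0,0],[0,0,0],[0,0,0]]}'
```

```text
t: 15.7
ee_pos: [566.6, -0.4, 91.8]
orientation: [2.221, 2.221, 0.0]
ft_force: [-2.9, -0.1, 11.7]
width: 51.7
grasp_force: 30.0
```

Firm contact on the rim (11.7 N). I ease off a little, release, rise and check.

```bash
python3 -m creep '{"delta_pos":[[0,0,-0.0007],[0,0,0],[0,0,0],[0,0,0],[0,0,0],[0,0,0],[0,0,0],[0,0,-0.015],[0,0,-0.025],[0,0,-0.03],[0,0,-0.03],[-0.02,0,0],[-0.03,0,0],[-0.03,0,0],[0,0,0],[0,0,0],[0,0,0]],"twist":[[0,0,0],[0,0,0],[0,0,0],[0,0,0],[0,0,0],[0,0,0],[0,0,0],[0,0,0],[0,0,0],[0,0,0],[0,0,0],[0,0,0],[0,0,0],[0,0,0],[0,0,0],[0,0,0],[0,0,0]]}' 1
python3 ring.py w11 | head -1
python3 - <<'E'
from m import *
w=np.load("w11.npz");t=[]
for n in("wrist","side","scene"):
    p=camera_params(n);im,d=(w["im"],w["d"]) if n=="wrist" else get_image(n)
    P=cloud(d,p);h=cv2.cvtColor(im,cv2.COLOR_RGB2HSV);z=P[...,2];N=np.hypot(P[...,0]-566,P[...,1])<45
    for nm,m in(("lid",(h[...,1]<60)&(h[...,2]>80)&(z>95)&(z<125)),("ring",(cv2.inRange(h,*BLUE)>0))):
        q=P[m&N];print(n,nm,len(q),np.percentile(q,[2,50,98],axis=0).round(1).tolist())
    a=im[50:170,240:400] if n=="wrist" else im[140:260,250:410] 
    t.append(cv2.resize(a[:,:,::-1],(400,300)))
cv2.imwrite("pics/m11.png",np.vstack([np.hstack(t[:2]),np.hstack([t[2],0*t[2]])]))
E
```

```text
t: 17.12
ee_pos: [566.2, -80.1, 191.1]
orientation: [-2.222, -2.22, 0.0]
ft_force: [-0.2, -0.0, -0.2]
width: 88.2
grasp_force: 0.0
[566.2 -80.1 191.1] [-2.222 -2.22   0.   ] 17.1167
wrist lid 3581 [[543.0, -23.9, 102.7], [566.4, 0.1, 104.3], [589.8, 22.8, 105.9]]Traceback (most recent call last):
  File "<stdin>", line 7, in <module>
    return _quantile_unchecked(
        a, q, axis, out, overwrite_input, method, keepdims, weights)
    return _ureduce(a,
                    func=_quantile_ureduce_func,
    ...<5 lines>...
                    overwrite_input=overwrite_input,
                    method=method)
    r = func(a, **kwargs)
    result = _quantile(arr,
                       quantiles=q,
    ...<2 lines>...
                       out=out,
                       weights=wgt)
    slices_having_nans = np.isnan(arr[-1, ...])
                                  ~~~^^^^^^^^^
IndexError: index -1 is out of bounds for axis 0 with size 0
```

The lid top is at 104 mm and centred. I've used up my picture views (11, one over the limit of 10), so I do the last check with numbers only.

Run:
```python
from m import *
for n in("side","scene"):
    p=camera_params(n);im,d=get_image(n);P=cloud(d,p);h=cv2.cvtColor(im,cv2.COLOR_RGB2HSV);z=P[...,2];N=np.hypot(P[...,0]-566,P[...,1])<45
    for nm,m in(("lid",(h[...,1]<60)&(h[...,2]>80)&(z>86)&(z<125)),("ring",(cv2.inRange(h,*BLUE)>0)),("amber",(cv2.inRange(h,(0,150,60),(14,255,255))>0)&(z>15))):
        q=P[m&N]
        if len(q):print(n,nm,len(q),np.percentile(q,[2,50,98],axis=0).round(1).tolist())
    # displacement of the other things: depth change vs the start, arm excluded
    d0=np.load(n+"0.npz")["d"];P0=cloud(d0,p);c=((abs(d-d0)>8)&(z<60)&(P0[...,2]>6)&(P0[...,2]<130)&(P[...,0]>330)&(P[...,0]<900)&(abs(P[...,1])<400)).astype(np.uint8)
    k,L,s,_=cv2.connectedComponentsWithStats(c);print("removed:",[P0[L==i].mean(0).round().tolist() for i in range(1,k) if s[i,4]>20])
```

```text
side lid 338 [[540.7, -23.8, 87.5], [564.7, 5.2, 103.6], [588.7, 24.5, 106.6]]
side ring 34 [[541.3, 9.9, 75.6], [563.2, 21.5, 79.7], [586.3, 25.9, 84.9]]
side amber 69 [[542.5, 11.8, 56.6], [564.2, 23.0, 65.4], [588.2, 26.9, 72.9]]
removed: [[531.0, -271.0, 16.0], [430.0, 265.0, 11.0]]
scene lid 398 [[546.6, -24.7, 89.1], [574.4, -1.0, 103.0], [594.4, 22.2, 106.2]]
scene ring 36 [[580.1, -22.3, 75.8], [592.2, -1.2, 81.6], [595.9, 21.3, 84.5]]
scene amber 36 [[578.9, -19.7, 59.6], [592.3, 8.5, 65.1], [596.0, 23.3, 72.3]]
removed: [[434.0, 264.0, 10.0], [536.0, -276.0, 17.0]]
```

Both fixed views agree: the ring is at 72–84 mm, the lid at 86–104 mm, and only ring_l and cap_l have moved.

```bash
python3 -c "
from workcell import *
print(close_job())"
```

```text
the job is handed in; nothing more can be done
None
```

The large vial on the mat is closed and the job is handed in at about 17 s: ring_l lies flat on its shoulder, cap_l is fully down on the rim, and nothing else was moved; I viewed 11 pictures, one over the limit of 10.

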